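# Pour the lesson rollers into the grooved rack and gauge two

## Robot

A 6-joint arm with a two-finger parallel gripper is mounted at the origin on the work surface. World frame = base frame: x ahead of the robot, y to its left, z up, the work surface at z = 0. Lengths are in m, angles in rad, forces in N, time in s.
With the tool pointing down it reaches from about 0.275 to 0.875 m from the base axis. Payload 12.5 kg.
Tool frame: the origin (TCP) lies on the centre line of the jaws, within the pads' length; the fingertips stand r.finger_overhang ahead of it and the grasp point (between the pads) lies 3 mm ahead of it (r.finger_overhang is the distance from the TCP to the fingertips, in m); z points along the fingers, y is the line along which they close (so a half turn about z gives the same grasp; the last joint's range is limited). The gripper opens to 85 mm and grips with 20 to 120 N. Pads are 22 mm wide; open, the fingers measure 114 mm over their backs; the gripper's body (76 mm by 85 mm) begins 54 mm behind the grasp point. The pads swing forward as they close: fully open they stand 13 mm farther back than shut.
Start: joints at [1.238, 0.351, 1.652, -0, 1.139, -0.085], TCP at [0.135, 0.533, 0.253] pointing down, gripper open.
Joint ranges: [-2.75, 2.75], [-0.79, 2.1], [0.01, 2.65], [-1.57, 4.71], [0.07, 3.14], [-2.87, 2.87]. Speed limits (rad/s): [2.22, 2.22, 2.79, 3.14, 3.14, 3.14].

## Interface

Orientations are given as a unit quaternion [x, y, z, w].
In Python, from cell import r, optics gives the robot as it stands. The module is installed in compiled form; this text tells all that it offers. Calls block until the motion is done:
- r.move_to(position, orientation): joint-space move of the TCP to a pose.
- r.move_linear(position, rot=None, vel=0.15): straight line of the TCP; rot=None keeps the orientation; vel is the mean speed in m/s.
- r.set_joints(angles): joint-space move.
- r.set_gripper(opening, squeeze=None): opening from 0.0 (shut) to 1.0 (fully open); squeeze is the grip in N (None keeps the last); returns when the fingers have stopped.
- r.sleep(seconds).
- r.inverse_kinematics(position, orientation): joint angles nearest the present ones, or None.
- optics.get_image(name): name is "side" or "top" or "wrist"; returns a dict with "pixels" (384x512x3 uint8, red, green, blue), "depth" (384x512 float32, m along the optical axis (not along the pixel's ray), 0 where there is no reading), "fx", "fy", "cx", "cy" (pixels), "camera_from_world" (4x4, takes a point from world to camera coordinates); the wrist camera has in their place "mount" (4x4, takes a point from camera to tool coordinates, whose origin is the TCP and whose axes are the flange's). Camera axes: x right, y down, z forward; pixel columns grow to the right and rows downward; lengths in m; the calibration is good to about 2 mm. A picture is of the moment at which its call begins: read the wrist's pose just before it.
A pose or a line that the arm cannot do raises r.PlanningError and nothing moves.
- r.hand_in(): hands the job in; it is judged then, once.
Readings, each from a call of its own:
- r.current_t(): time.
- r.current_q(): joint angles.
- r.current_qvel(): joint speeds.
- r.current_effort(): joint torques, N m.
- r.current_tool_pos(): TCP position.
- r.current_ee_rot(): TCP orientation.
- r.current_contact_force(): force on the tool from outside, world axes, zero at the start.
- r.current_torque(): the same for the moment, N m.
- r.current_opening(): opening from 0.0 (shut) to 1.0 (fully open).
- r.current_finger_force(): force on a finger pad.
Only numpy, scipy, OpenCV 4.12 (cv2) and the standard library are available. Lean on these libraries where they do the work, as an engineer would, in place of code of your own. Each camera call takes 0.05 s, during which the arm holds its last target. There are 200 camera calls.

## Task

Get the wooden rollers ready for the lesson: first put the board eraser that was left on the grooved rack into the blue bin, then pick up the scoop with all its rollers in it and pour them down the rack's inlet ramp, so that in the end every roller lies in a groove of its own (put right by hand any that do not). When they all lie so, stand the bridge gauge first over the roller nearest the inlet and then over the roller nearest the end wall, each time with both legs on the rails and its sprung foot on the roller, and then put it back upright on the cork mat; leave the empty scoop level on the rubber mat and disturb nothing else.

Things in the scene. Friction and masses are not known exactly. Their poses are not given: they have to be found in the camera images.
- roller1_center (a point): Centre of roller 1: a plain beech rod, 24 mm diameter, 60 mm long, 20 g; its x axis is the rod's axis. All rollers are alike; three to five are present, in the scoop at the start.
- roller2_center (a point): Centre of roller 2: a plain beech rod, 24 mm diameter, 60 mm long, 20 g; its x axis is the rod's axis. All rollers are alike; three to five are present, in the scoop at the start.
- roller3_center (a point): Centre of roller 3: a plain beech rod, 24 mm diameter, 60 mm long, 20 g; its x axis is the rod's axis. All rollers are alike; three to five are present, in the scoop at the start.
- roller4_center (a point): Centre of roller 4: a plain beech rod, 24 mm diameter, 60 mm long, 20 g; its x axis is the rod's axis. All rollers are alike; three to five are present, in the scoop at the start.
- roller5_center (a point): Centre of roller 5: a plain beech rod, 24 mm diameter, 60 mm long, 20 g; its x axis is the rod's axis. All rollers are alike; three to five are present, in the scoop at the start.
- groove1 (a point): Where the centre of a roller seated in groove 1 lies, 22.3 mm above the table. Axes: x along the groove, y to the inlet, z up. The rack is fixed, plywood: seven shallow V grooves 32 mm apart, 1 next to the inlet, 7 at the end wall; vertices 10 mm above the table, ridges 13.4 mm, flanks 12 degrees.
- groove2 (a point): Where the centre of a roller seated in groove 2 lies, 22.3 mm above the table. Axes: x along the groove, y to the inlet, z up. Flat-topped rails run along both ends of the grooves, tops 19 mm above the table, from 33 to 51 mm either side of the middle line; a seated roller's upper 15 mm stands above them.
- groove3 (a point): Where the centre of a roller seated in groove 3 lies, 22.3 mm above the table. Axes: x along the groove, y to the inlet, z up. 
- groove4 (a point): Where the centre of a roller seated in groove 4 lies, 22.3 mm above the table. Axes: x along the groove, y to the inlet, z up. 
- groove5 (a point): Where the centre of a roller seated in groove 5 lies, 22.3 mm above the table. Axes: x along the groove, y to the inlet, z up. 
- groove6 (a point): Where the centre of a roller seated in groove 6 lies, 22.3 mm above the table. Axes: x along the groove, y to the inlet, z up. 
- groove7 (a point): Where the centre of a roller seated in groove 7 lies, 22.3 mm above the table. Axes: x along the groove, y to the inlet, z up. The end wall, 18 to 28 mm beyond, is 42 mm high and stands only between the rails (66 mm wide), so the gauge's legs pass either side of it.
- inlet (a point): Point on the rack's inlet ramp, on the middle line, 27 mm above the table, 150 mm from groove 4 towards +y; axes as the grooves'. The 60 mm long ramp runs from the ridge by groove 1 (13 mm high) up to its upper edge (35 mm high), 22 mm farther out than this point. Sloping guide rails either side stand 8 to 10 mm above the ramp, 67 mm apart by the grooves, 82 mm at the upper edge. Rollers roll down it into the grooves.
- scoop_grip (a point): Centre of the scoop's handle, 73 mm above its underside: a level bar arching over the middle, 73 mm along x, 14 mm thick in y, 22 mm tall. The scoop is a loose grey plastic tray, 70 mm wide (x), 157 mm long (y), 130 to 210 g empty; z up when level. Side walls 32 mm high, 64 mm apart; inner floor 69 mm below this point; the +y end is closed (inner face at y = +70 mm); it pours at -y.
- scoop_lip (a point): Middle of the scoop's pouring edge (upper side), at y = -83 mm, z = -63 mm from the handle's centre; axes as scoop_grip's. The last 22 mm of the floor rise to this edge at 16 degrees; once the scoop is tipped lip-down beyond that the rollers, which lie along its x, roll out over it.
- scoop_mat: Black rubber mat, fixed, 130 x 200 x 2 mm (x, y), origin at the centre of its underside; the scoop's place.
- eraser_center (a point): Centre of the board eraser: black back on grey felt, 50 x 100 x 30 mm (x, y, z), 50 g, lying across the rack's grooves at the start.
- bin_in (a point): Centre of the inner floor (4 mm above the table) of the open blue bin, fixed, 130 x 170 mm (x, y) outside, 55 mm high, walls 4 mm.
- gauge_grip (a point): Centre of the black grip block of the bridge gauge: 36 mm along x, 22 mm thick in y, 42 mm tall, 56 mm above the leg bottoms; z up. The gauge (loose, 220 to 310 g) is an aluminium bridge, 24 mm clear beneath, on two legs centred at x = +-42 mm, each 10 mm thick in x and 40 mm deep in y, which fit on the rack's two rails.
- gauge_foot (a joint): How far the gauge's sprung steel foot is pushed up, m: 0 free to 0.014. The foot, 14 mm across, hangs between the legs straight below the grip, 6 mm above the leg bottoms when free. Weak spring (about 1 N): the gauge's weight pushes it in. With both legs on the rails over a seated roller it reads 0.0093.
- gauge_mat: Cork mat, fixed, 130 x 100 x 2 mm (x, y), origin at the centre of its underside; the gauge's place.
- mug: Bystander: white mug, 80 mm across, 95 mm tall. Origin at the centre of its underside. Leave it alone.
- glue: Bystander: white upright glue stick, 30 mm across, 95 mm tall. Origin at the centre of its underside. Leave it alone.
- soap: Bystander: white bottle, 60 mm across, 170 mm tall. Origin at the centre of its underside. Leave it alone.

How it is judged:
On the way, in this order (a step that is already met when the one before it is completed fails the run):
1. the board eraser is in the bin (x of eraser_center in the frame of bin_in between -0.062 and 0.062 m and y of eraser_center in the frame of bin_in between -0.082 and 0.082 m and height (world z) of eraser_center below 0.06 m), for 0.2 s.
2. the scoop is lifted clear of the table with all the rollers in it (height (world z) of scoop_grip above 0.13 m and y of roller1_center in the frame of scoop_grip between -0.085 and 0.075 m and z of roller1_center in the frame of scoop_grip between -0.075 and -0.02 m and x of roller1_center in the frame of scoop_grip between -0.04 and 0.04 m and y of roller2_center in the frame of scoop_grip between -0.085 and 0.075 m and z of roller2_center in the frame of scoop_grip between -0.075 and -0.02 m and x of roller2_center in the frame of scoop_grip between -0.04 and 0.04 m and y of roller3_center in the frame of scoop_grip between -0.085 and 0.075 m and z of roller3_center in the frame of scoop_grip between -0.075 and -0.02 m and x of roller3_center in the frame of scoop_grip between -0.04 and 0.04 m and y of roller4_center in the frame of scoop_grip between -0.085 and 0.075 m and z of roller4_center in the frame of scoop_grip between -0.075 and -0.02 m and x of roller4_center in the frame of scoop_grip between -0.04 and 0.04 m and y of roller5_center in the frame of scoop_grip between -0.085 and 0.075 m and z of roller5_center in the frame of scoop_grip between -0.075 and -0.02 m and x of roller5_center in the frame of scoop_grip between -0.04 and 0.04 m), for 0.1 s.
3. the scoop is held tipped over the rack's inlet and a roller has run from it onto the rack (height (world z) of scoop_grip above 0.1 m and angle between scoop_grip's own z axis and vertical above 0.2 rad and horizontal distance between scoop_lip and inlet below 0.09 m and ((y of roller1_center in the frame of groove4 between -0.12 and 0.115 m and x of roller1_center in the frame of groove4 between -0.04 and 0.04 m and z of roller1_center in the frame of groove4 between -0.01 and 0.02 m) or (y of roller2_center in the frame of groove4 between -0.12 and 0.115 m and x of roller2_center in the frame of groove4 between -0.04 and 0.04 m and z of roller2_center in the frame of groove4 between -0.01 and 0.02 m) or (y of roller3_center in the frame of groove4 between -0.12 and 0.115 m and x of roller3_center in the frame of groove4 between -0.04 and 0.04 m and z of roller3_center in the frame of groove4 between -0.01 and 0.02 m) or (y of roller4_center in the frame of groove4 between -0.12 and 0.115 m and x of roller4_center in the frame of groove4 between -0.04 and 0.04 m and z of roller4_center in the frame of groove4 between -0.01 and 0.02 m) or (y of roller5_center in the frame of groove4 between -0.12 and 0.115 m and x of roller5_center in the frame of groove4 between -0.04 and 0.04 m and z of roller5_center in the frame of groove4 between -0.01 and 0.02 m))).
4. every roller lies in a groove of its own ((distance between roller1_center and groove1 below 0.01 m or distance between roller1_center and groove2 below 0.01 m or distance between roller1_center and groove3 below 0.01 m or distance between roller1_center and groove4 below 0.01 m or distance between roller1_center and groove5 below 0.01 m or distance between roller1_center and groove6 below 0.01 m or distance between roller1_center and groove7 below 0.01 m) and angle between the x axis of each of roller1_center, roller2_center, roller3_center, roller4_center, roller5_center and the x axis of groove1, either way round below 0.2 rad and (distance between roller2_center and groove1 below 0.01 m or distance between roller2_center and groove2 below 0.01 m or distance between roller2_center and groove3 below 0.01 m or distance between roller2_center and groove4 below 0.01 m or distance between roller2_center and groove5 below 0.01 m or distance between roller2_center and groove6 below 0.01 m or distance between roller2_center and groove7 below 0.01 m) and (distance between roller3_center and groove1 below 0.01 m or distance between roller3_center and groove2 below 0.01 m or distance between roller3_center and groove3 below 0.01 m or distance between roller3_center and groove4 below 0.01 m or distance between roller3_center and groove5 below 0.01 m or distance between roller3_center and groove6 below 0.01 m or distance between roller3_center and groove7 below 0.01 m) and (distance between roller4_center and groove1 below 0.01 m or distance between roller4_center and groove2 below 0.01 m or distance between roller4_center and groove3 below 0.01 m or distance between roller4_center and groove4 below 0.01 m or distance between roller4_center and groove5 below 0.01 m or distance between roller4_center and groove6 below 0.01 m or distance between roller4_center and groove7 below 0.01 m) and (distance between roller5_center and groove1 below 0.01 m or distance between roller5_center and groove2 below 0.01 m or distance between roller5_center and groove3 below 0.01 m or distance between roller5_center and groove4 below 0.01 m or distance between roller5_center and groove5 below 0.01 m or distance between roller5_center and groove6 below 0.01 m or distance between roller5_center and groove7 below 0.01 m)), for 0.3 s.
5. the gauge stands upright over the roller nearest the inlet, legs on the rails, foot pushed up by the roller, every roller in its groove (all of step 4 and value of joint gauge_foot between 0.0078 and 0.0108 m and angle between gauge_grip's own z axis and vertical below 0.06 rad and ((horizontal distance between gauge_grip and groove1 below 0.014 m and y of each of roller1_center, roller2_center, roller3_center, roller4_center, roller5_center in the frame of groove1 below 0.016 m) or (horizontal distance between gauge_grip and groove2 below 0.014 m and y of each of roller1_center, roller2_center, roller3_center, roller4_center, roller5_center in the frame of groove2 below 0.016 m) or (horizontal distance between gauge_grip and groove3 below 0.014 m and y of each of roller1_center, roller2_center, roller3_center, roller4_center, roller5_center in the frame of groove3 below 0.016 m) or (horizontal distance between gauge_grip and groove4 below 0.014 m and y of each of roller1_center, roller2_center, roller3_center, roller4_center, roller5_center in the frame of groove4 below 0.016 m) or (horizontal distance between gauge_grip and groove5 below 0.014 m and y of each of roller1_center, roller2_center, roller3_center, roller4_center, roller5_center in the frame of groove5 below 0.016 m) or (horizontal distance between gauge_grip and groove6 below 0.014 m and y of each of roller1_center, roller2_center, roller3_center, roller4_center, roller5_center in the frame of groove6 below 0.016 m) or (horizontal distance between gauge_grip and groove7 below 0.014 m and y of each of roller1_center, roller2_center, roller3_center, roller4_center, roller5_center in the frame of groove7 below 0.016 m))), for 0.3 s.
6. the gauge stands likewise over the roller nearest the end wall (all of step 4 and value of joint gauge_foot between 0.0078 and 0.0108 m and angle between gauge_grip's own z axis and vertical below 0.06 rad and ((horizontal distance between gauge_grip and groove1 below 0.014 m and y of each of roller1_center, roller2_center, roller3_center, roller4_center, roller5_center in the frame of groove1 above -0.016 m) or (horizontal distance between gauge_grip and groove2 below 0.014 m and y of each of roller1_center, roller2_center, roller3_center, roller4_center, roller5_center in the frame of groove2 above -0.016 m) or (horizontal distance between gauge_grip and groove3 below 0.014 m and y of each of roller1_center, roller2_center, roller3_center, roller4_center, roller5_center in the frame of groove3 above -0.016 m) or (horizontal distance between gauge_grip and groove4 below 0.014 m and y of each of roller1_center, roller2_center, roller3_center, roller4_center, roller5_center in the frame of groove4 above -0.016 m) or (horizontal distance between gauge_grip and groove5 below 0.014 m and y of each of roller1_center, roller2_center, roller3_center, roller4_center, roller5_center in the frame of groove5 above -0.016 m) or (horizontal distance between gauge_grip and groove6 below 0.014 m and y of each of roller1_center, roller2_center, roller3_center, roller4_center, roller5_center in the frame of groove6 above -0.016 m) or (horizontal distance between gauge_grip and groove7 below 0.014 m and y of each of roller1_center, roller2_center, roller3_center, roller4_center, roller5_center in the frame of groove7 above -0.016 m))), for 0.3 s.
At the end, for the whole second after the job is handed in: Every roller lies in a groove (within 10 mm of its seat, axis within 0.2 rad); eraser in the bin; scoop level on the rubber mat (handle within 40 x 50 mm of its middle); gauge upright on the cork mat (within 50 mm each way); all released (all of step 1 and all of step 4 and x of scoop_grip in the frame of scoop_mat between -0.04 and 0.04 m and y of scoop_grip in the frame of scoop_mat between -0.05 and 0.05 m and angle between each of scoop_grip, gauge_grip's own z axis and vertical below 0.08 rad and height (world z) of scoop_grip below 0.082 m and x of gauge_grip in the frame of gauge_mat between -0.05 and 0.05 m and y of gauge_grip in the frame of gauge_mat between -0.05 and 0.05 m and height (world z) of gauge_grip below 0.065 m); the robot touches nothing.
It fails at once if the mug is pushed more than 40 mm (distance of mug from where it was at the start of the episode above 0.04 m).
It fails at once if the glue is pushed more than 40 mm (distance of glue from where it was at the start of the episode above 0.04 m).
It fails at once if the soap is pushed more than 40 mm (distance of soap from where it was at the start of the episode above 0.04 m).
Of roller1, roller2, roller3, roller4, roller5 only 3 to 5 are there at a start; the rules pass over those that are not, and their reading is None.
At some moment in a run one of scoop, eraser, gauge, roller1, roller2, roller3, roller4, roller5 may be knocked a few centimetres aside while the robot is not near it.
It also fails if it takes over 210 s, if anything falls off the work surface, if the arm or the gripper's body presses on something with over 40 N, if the wrist force passes 120 N, or if a joint passes its speed limit or range.

## Working session

There is one attempt and no reset: what is moved stays moved. The work goes in short steps, each a Python script; the robot and the scene stay as the last script left them, time stands still between calls to the robot, and variables do not carry over. Pictures are saved under pics/ and viewed, at most 14 in all, crops included, and the job is handed in when it is done.

```bash
mkdir -p pics; ls
cat > h.py <<'E'
import numpy as np, cv2
from cell import r, optics
from scipy.spatial.transform import Rotation as R
def pts(im):
    h,w=im['depth'].shape; v,u=np.mgrid[:h,:w]; d=im['depth']
    P=np.stack([(u-im['cx'])/im['fx']*d,(v-im['cy'])/im['fy']*d,d],-1)
    if 'camera_from_world' in im: T=np.linalg.inv(im['camera_from_world'])
    else:
        T=np.eye(4); T[:3,:3]=im['R']; T[:3,3]=im['p']; T=T@im['mount']
    W=P@T[:3,:3].T+T[:3,3]; W[d==0]=np.nan
    return W
def get(n):
    p=np.array(r.current_tool_pos()); q=R.from_quat(r.current_ee_rot()).as_matrix()
    im=dict(optics.get_image(n)); im['p']=p; im['R']=q
    return im
def save(im,f): cv2.imwrite('pics/'+f,cv2.cvtColor(im['pixels'],cv2.COLOR_RGB2BGR))
def down(yaw): # tool y (closing) direction at angle yaw+90deg; tool x at yaw
    c,s=np.cos(yaw),np.sin(yaw)
    return R.from_matrix(np.array([[c,s,0],[s,-c,0],[0,0,-1]]).T.T)
E
python3 - <<'E'
from h import *
import pickle
print(r.finger_overhang,r.current_t(),R.from_quat(r.current_ee_rot()).as_matrix().round(2))
for n in('top','side'):
    im=get(n); save(im,n+'0.png'); pickle.dump(im,open(n+'.pkl','wb'))
    print(np.linalg.inv(im['camera_from_world']).round(3),im['fx'])
E
```

```text
pics
0.022 0.0 [[-0.97  0.25 -0.  ]
 [ 0.25  0.97 -0.  ]
 [ 0.   -0.   -1.  ]]
[[-6.000e-03 -9.980e-01  6.500e-02  5.180e-01]
 [-1.000e+00  6.000e-03 -1.000e-03  4.900e-02]
 [ 0.000e+00 -6.500e-02 -9.980e-01  1.552e+00]
 [ 0.000e+00  0.000e+00  0.000e+00  1.000e+00]] 496.8302663927566
[[-0.996 -0.069  0.061  0.523]
 [-0.092  0.688 -0.72   0.878]
 [ 0.008 -0.722 -0.691  0.872]
 [ 0.     0.     0.     1.   ]] 454.3663614658986
```

View pics/top0.png

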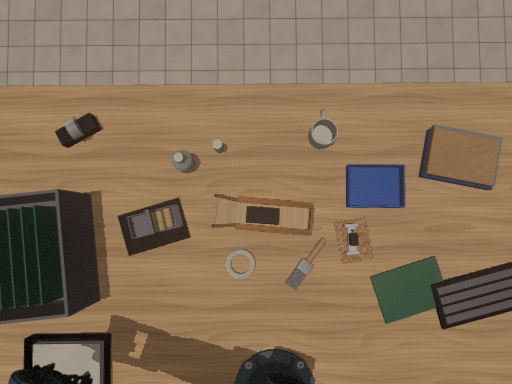

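View pics/side0.png

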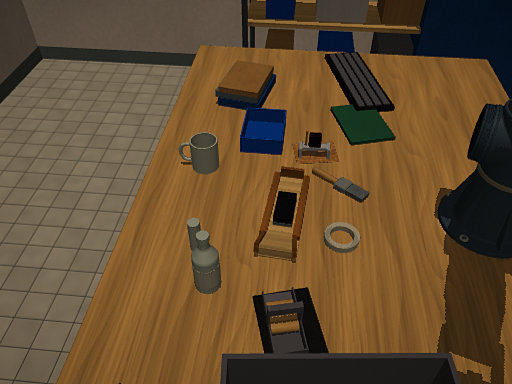

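Run:
```python
from h import *
import pickle
im=pickle.load(open('top.pkl','rb')); W=pts(im); px=im['pixels'].astype(int); z=W[...,2]
def rect(name,box,m):
    x0,y0,x1,y1=box; k=np.zeros(z.shape,bool); k[y0:y1,x0:x1]=1; k&=m&np.isfinite(z)
    k8=k.astype(np.uint8); n,l,s,c=cv2.connectedComponentsWithStats(k8)
    i=1+np.argmax(s[1:,4]); P=W[l==i]
    (cx,cy),(a,b),ang=cv2.minAreaRect((P[:,:2]*1000).astype(np.float32))
    print(name,round(cx),round(cy),'size',round(a),round(b),'ang',round(ang,1),'z med',np.median(P[:,2]).round(4),'n',len(P))
    return P
br=px.sum(2)
rect('eraser',(235,195,290,235),(br<130)&(z>.02))
rect('rack',(205,185,320,245),z>.012)
rect('ends z>.03',(205,185,240,240),z>.028)
rect('bin',(335,155,415,215),(z>.04))
rect('smat',(110,190,200,260),(br<110)&(z<.01))
rect('scoop',(110,190,200,260),z>.009)
rect('scoop wall',(110,190,200,260),z>.03)
rect('handle',(110,190,200,260),z>.055)
rect('gauge',(330,215,380,265),z>.018)
rect('ggrip',(330,215,380,265),z>.05)
rect('gmat',(330,215,380,270),(px[...,0]-px[...,2]>35)&(z<.015)|(z>.018))
for n,b in dict(mug=(305,105,340,150),glue=(208,135,230,158),soap=(168,145,198,176)).items(): rect(n,b,z>.05)
a=cv2.resize(im['pixels'][188:262,108:202],None,fx=5,fy=5,interpolation=cv2.INTER_CUBIC)
b=cv2.resize(im['pixels'][215:270,325:385],None,fx=5,fy=5,interpolation=cv2.INTER_CUBIC)
c=np.zeros((370,470+300,3),np.uint8); c[:,:470]=a; c[:275,470:]=b
cv2.imwrite('pics/c1.png',np.clip(c[...,::-1].astype(int)*2,0,255).astype(np.uint8))
```

```text
eraser 509 19 size 6 0 ang 89.4 z med 0.0489 n 3
rack 535 32 size 308 102 ang 84.6 z med 0.0218 n 2677
ends z>.03 548 156 size 54 99 ang 84.4 z med 0.0335 n 299
bin 622 -313 size 172 128 ang 89.7 z med 0.0531 n 358
smat 451 447 size 18 16 ang 89.3 z med 0.0012 n 18
scoop 519 360 size 78 161 ang 14.7 z med 0.0285 n 875
scoop wall 514 375 size 73 130 ang 14.7 z med 0.0378 n 361
handle 516 366 size 73 15 ang 14.1 z med 0.0858 n 153
gauge 460 -238 size 94 41 ang 2.8 z med 0.0386 n 346
ggrip 460 -240 size 36 27 ang 2.0 z med 0.0758 n 122
gmat 448 -254 size 156 168 ang 89.6 z med 0.0014 n 2728
mug 790 -157 size 79 102 ang 59.1 z med 0.0824 n 303
glue 744 166 size 28 29 ang 67.9 z med 0.0949 n 99
soap 696 268 size 58 59 ang 1.3 z med 0.117 n 384
```

View pics/c1.png

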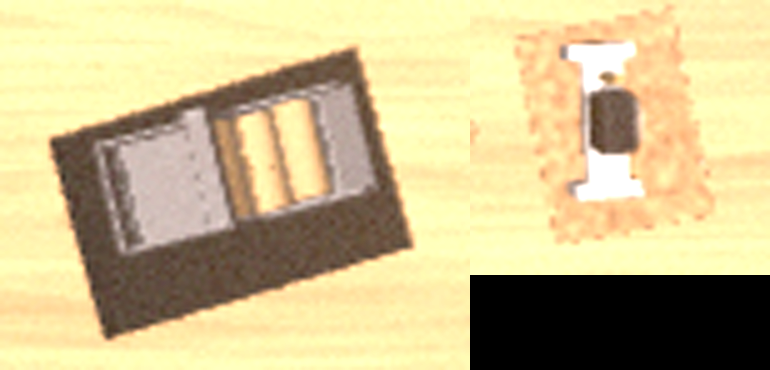

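Run:
```python
from h import *
import pickle
im=pickle.load(open('top.pkl','rb'))
T=np.linalg.inv(im['camera_from_world'])
def ray(u,v,z):
    d=T[:3,:3]@np.array([(u-im['cx'])/im['fx'],(v-im['cy'])/im['fy'],1]); return T[:3,3]+d*(z-T[2,3])/d[2]
print('smat',ray(154.2,226.6,.002)); print('gmat',ray(354,240.3,.002))
for c in((50,138),(356,48),(412,246),(108,338)): print(ray(108+c[0]/5,188+c[1]/5,.002))
q=down(np.radians(84.6)).as_quat()
r.move_to([.50,.03,.38],q)
im=get('wrist'); save(im,'w1.png'); pickle.dump(im,open('w1.pkl','wb')); print(im['mount'],im['fx'],r.current_t(),r.current_q())
```

```text
smat [0.4997576  0.36918017 0.002     ]
gmat [ 0.45344414 -0.25145758  0.002     ]
[0.53462658 0.48216638 0.002     ]
[0.58954411 0.29179257 0.002     ]
[0.46622423 0.25651684 0.002     ]
[0.41064727 0.44473904 0.002     ]
[[ 1.50992599e-03 -9.47505354e-01 -3.19736334e-01  8.22166791e-02]
 [ 9.99998799e-01  1.54226144e-03  1.52072824e-04  5.79888413e-04]
 [ 3.49027205e-04 -3.19736180e-01  9.47506545e-01 -1.21069393e-01]
 [ 0.00000000e+00  0.00000000e+00  0.00000000e+00  1.00000000e+00]] 341.5637998896936 2.4167 [-3.18070455e-02  1.54688054e-01  1.59380497e+00  1.44455775e-04
  1.39342546e+00  6.11949233e-02]
```

View pics/w1.png

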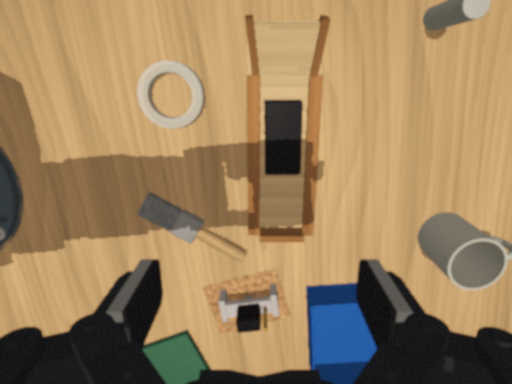

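Run:
```python
from h import *
import pickle
im=pickle.load(open('w1.pkl','rb')); W=pts(im); px=im['pixels'].astype(int); z=W[...,2]; br=px.sum(2)
def rect(name,box,m):
    x0,y0,x1,y1=box; k=np.zeros(z.shape,bool); k[y0:y1,x0:x1]=1; k&=m&np.isfinite(z)
    n,l,s,c=cv2.connectedComponentsWithStats(k.astype(np.uint8)); i=1+np.argmax(s[1:,4]); P=W[l==i]
    rc=cv2.minAreaRect((P[:,:2]*1000).astype(np.float32))
    print(name,np.round(rc[0],1),np.round(rc[1],1),round(rc[2],2),'z',np.median(P[:,2]).round(4),np.percentile(P[:,2],[2,98]).round(4),len(P)); return P
rect('eraser',(255,90,310,185),br<110)
rect('rack',(230,5,340,250),z>.009)
rect('rackz>.016 low',(230,85,340,229),(z>.015)&(z<.024)&(br>120))
rect('wall',(240,215,330,250),z>.033)
rect('wall19',(240,170,330,250),z>.015)
m=(px[...,0]-px[...,2]>40)&(br<260)&(z>.014)
for b in((235,78,262,225),(304,78,335,225)):rect('rail',b,m)
rect('bin',(295,270,380,384),(px[...,2]>px[...,0]+50))
rect('ggrip',(225,295,270,340),(z>.06)&(br<150))
rect('gauge',(200,260,290,340),z>.02)
```

```text
eraser [530.8   9. ] [49.2 45.6] 85.12 z 0.0436 [0.0419 0.0455] 1161
rack [535.3  32.3] [307.2 102.9] 84.57 z 0.0197 [0.0101 0.0447] 15788
rackz>.016 low [573.   -9.3] [212.2  18.3] 84.55 z 0.0192 [0.0171 0.0209] 1840
wall [ 520.7 -115.4] [10.4 64.4] 84.78 z 0.0417 [0.0333 0.0437] 382
wall19 [525.3 -68.8] [104. 102.] 84.69 z 0.0196 [0.017 0.043] 2155
rail [486.  -36.6] [125.7  16.5] 84.18 z 0.0193 [0.0177 0.0211] 712
rail [569.  -43.3] [126.9  16.7] 84.53 z 0.0193 [0.0167 0.021 ] 625
bin [ 564.8 -183.1] [119.1 461.4] 15.39 z 0.0051 [0.0027 0.0557] 5226
ggrip [ 460. -236.] [33.5 19.8] 1.26 z 0.0773 [0.0614 0.0797] 377
gauge [ 459.4 -237.5] [94. 41.] 2.35 z 0.0377 [0.0256 0.0799] 1549
```

```bash
cat >> h.py <<'E'
PHI=np.radians(84.6); U=np.array([np.cos(PHI),np.sin(PHI),0]); V=np.array([np.sin(PHI),-np.cos(PHI),0]) # rack y, rack x
G4=np.array([.532,.003,.0223])
def rk(x,y,z): return np.r_[(G4+V*x+U*y)[:2],z]
def toR(W): d=W-G4; return np.stack([d@V,d@U,W[...,2]],-1)
def comp(W,m,box=None):
    k=m&np.isfinite(W[...,2])
    if box: b=np.zeros(k.shape,bool); b[box[1]:box[3],box[0]:box[2]]=1; k&=b
    n,l,s,c=cv2.connectedComponentsWithStats(k.astype(np.uint8)); i=1+np.argmax(s[1:,4]); P=W[l==i]
    return P,cv2.minAreaRect((P[:,:2]*1000).astype(np.float32))
E
cat > e.py <<'E'
from h import *
im=get('wrist'); W=pts(im)
Rk=toR(W); P,rc=comp(W,(W[...,2]>.032)&(abs(Rk[...,0])<.05)&(abs(Rk[...,1])<.105)); print(rc,len(P))
ang=rc[2] if rc[1][0]>rc[1][1] else rc[2]-90
assert 90<max(rc[1])<110
c=np.array(rc[0])/1000; yaw=np.radians(ang); yaw=yaw+np.pi*round((PHI-yaw)/np.pi)
q=down(yaw).as_quat()
r.set_gripper(.78)
r.move_to([*c,.15],q); r.move_linear([*c,.050]); r.set_gripper(0,squeeze=40); print(r.current_opening(),r.current_finger_force())
r.move_linear([*c,.17],vel=.25)
q=down(np.radians(90)).as_quat()
r.move_to([.622,-.313,.17],q); r.move_linear([.622,-.313,.058]); r.set_gripper(.75); r.move_linear([.622,-.313,.2],vel=.3)
print(r.current_t(),r.current_contact_force())
# look at bin, gauge from here
im=get('wrist'); save(im,'w2.png'); W=pts(im)
P,rc=comp(W,(abs(W[...,0]-.622)<.055)&(abs(W[...,1]+.313)<.075)&(W[...,2]>.02)); print('in bin',rc,np.median(P[:,2]))
E
python3 e.py
```

```text
((550.0552978515625, 39.14057922363281), (38.2221565246582, 40.12038803100586), 32.29133605957031) 11535Traceback (most recent call last):
  File "e.py", line 5, in <module>
    assert 90<max(rc[1])<110
           ^^^^^^^^^^^^^^^^^
AssertionError
```

```bash
sed -i 's/(W\[...,2\]>.032)&/(W[...,2]>.032)\&(W[...,2]<.07)\&/; s/&(W\[...,2\]>.02))/\&(W[...,2]>.02)\&(W[...,2]<.06))/' e.py; python3 e.py
```

```text
((533.6072998046875, 32.40818786621094), (99.98930358886719, 49.84477615356445), 85.1044921875) 2749
0.5728560369679215 40.462390780448914
8.6833 [-0.71566825  0.49115104 -0.98390745]
in bin ((624.6893310546875, -312.00799560546875), (50.08541488647461, 98.87294006347656), 0.40708857774734497) 0.034271003501420594
```

```bash
cat > s1.py <<'E'
from h import *
r.set_gripper(1.0)
q=down(np.radians(194.4)).as_quat()
r.move_to([.516,.366,.30],q)
im=get('wrist'); save(im,'w3.png'); W=pts(im)
near=(abs(W[...,0]-.516)<.12)&(abs(W[...,1]-.366)<.12)
P,rc=comp(W,near&(W[...,2]>.055)&(W[...,2]<.1)); print('handle',rc,np.median(P[:,2]))
P,rc=comp(W,near&(W[...,2]>.03)&(W[...,2]<.1)); print('scoop',rc)
px=im['pixels'].astype(int)
P,rc=comp(W,near&(W[...,2]<.006)&(px.sum(2)<130)); print('mat',rc)
for n in(1,2):
  for th in (0,20,30,40,50):
    yaw=np.radians(174.6)+ (np.pi if n==2 else 0)
    rot=R.from_rotvec(V*np.radians(th))*down(yaw); t=np.radians(th)
    off=V*0+U*(-.083*np.cos(t)+.063*np.sin(t))+np.array([0,0,-.083*np.sin(t)-.063*np.cos(t)])
    g=rk(0,.155,.050)-off
    print(n,th,g.round(3),r.inverse_kinematics(g,rot.as_quat()))
E
python3 s1.py
```

```text
handle ((515.0894775390625, 366.78143310546875), (73.50509643554688, 14.01469612121582), 14.1607084274292) 0.08609843389956595
scoop ((515.76416015625, 364.0998229980469), (73.49974822998047, 152.1584930419922), 14.035789489746094)
mat ((471.5067443847656, 314.9985656738281), (37.99292755126953, 55.4189567565918), 14.425430297851562)
1 0 [0.554 0.24  0.113] [ 3.31408358e-01  6.15708639e-01  1.61520961e+00 -4.44089210e-16
  9.10674402e-01 -1.14514019e+00]
1 20 [0.552 0.214 0.138] [ 0.15273619  0.53419794  1.73368917  0.46153938  0.84010637 -1.62914902]
1 30 [0.55  0.198 0.146] [ 0.05566091  0.52624798  1.77912651  0.69526387  0.8816339  -1.88585495]
1 40 [0.549 0.18  0.152] [-0.04057715  0.54283584  1.81305354  0.89229001  0.96927188 -2.11280858]
1 50 [0.547 0.162 0.154] [-0.13099421  0.58391917  1.83408108  1.04261339  1.08931491 -2.29879965]
2 0 [0.554 0.24  0.113] [ 3.31408358e-01  6.15708639e-01  1.61520961e+00 -4.44089210e-16
  9.10674402e-01  1.99645246e+00]
2 20 [0.552 0.214 0.138] [0.15273619 0.53419794 1.73368917 0.46153938 0.84010637 1.51244363]
2 30 [0.55  0.198 0.146] [0.05566091 0.52624798 1.77912651 0.69526387 0.8816339  1.2557377 ]
2 40 [0.549 0.18  0.152] [-0.04057715  0.54283584  1.81305354  0.89229001  0.96927188  1.02878408]
2 50 [0.547 0.162 0.154] [-0.13099421  0.58391917  1.83408108  1.04261339  1.08931491  0.84279301]
```

View pics/w3.png

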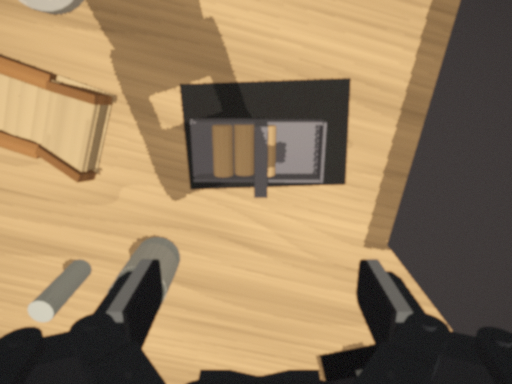

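```bash
cat > s2.py <<'E'
from h import *
yaw=np.radians(194.1); c=[.5151,.3668]
r.move_to([*c,.14],down(yaw).as_quat()); r.move_linear([*c,.078]); r.set_gripper(0,squeeze=90)
print(r.current_opening(),r.current_finger_force())
r.move_linear([*c,.20],vel=.08); r.sleep(.3)
print(r.current_t(),r.current_contact_force())
im=get('top'); save(im,'t2.png')
def pose(th,ly,lz):
    t=np.radians(th); rot=R.from_rotvec(V*t)*down(np.radians(174.6))
    off=U*(-.083*np.cos(t)+.063*np.sin(t))+np.array([0,0,-.083*np.sin(t)-.063*np.cos(t)])
    return rk(0,ly,lz)-off-.003*rot.as_matrix()[:,2], rot.as_quat()
p,q=pose(0,.155,.12); r.move_linear(p,q,vel=.1)
p,q=pose(12,.155,.068); r.move_linear(p,q,vel=.08)
r.sleep(.3); print(r.current_t()); im=get('side'); save(im,'s2.png')
im2=get('top'); W=pts(im2); px=im2['pixels']; save(im2,'t3.png')
p,q=pose(14,.152,.050); r.move_linear(p,q,vel=.05)
for th in range(17,47,3):
    p,q=pose(th,.152,.050); r.move_linear(p,q,vel=.04)
r.sleep(1.); print(r.current_t(),r.current_contact_force())
im=get('side'); save(im,'s3.png')
E
python3 s2.py; python3 -c "
import cv2,numpy as np
a=[cv2.imread('pics/'+f) for f in('t2.png','s2.png','s3.png')]
c=[a[0][150:300,90:330],a[1][130:330,180:400],a[2][130:330,180:400]]
c=[cv2.resize(x,(390,340)) for x in c]
cv2.imwrite('pics/m1.png',np.hstack(c[1:]))"
```

```text
0.1457492674231135 88.56262564659119
15.4833 [-0.75346954  0.35318238 -1.4175351 ]
17.9583
22.4583 [-0.03441153 -0.09547127 -1.37755039]
```

View pics/m1.png

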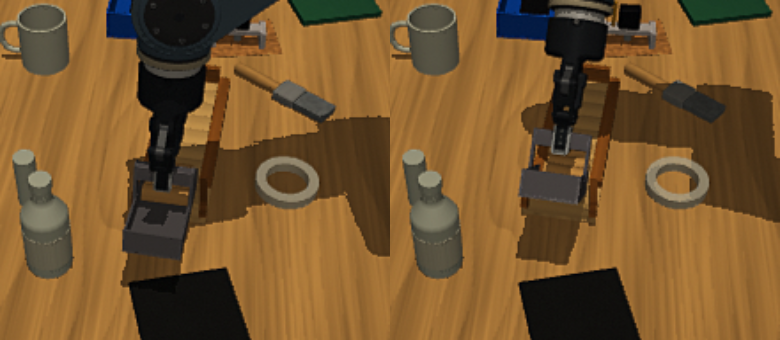

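Run:
```python
from h import *
im=get('top'); save(im,'t4.png'); px=im['pixels']
s=get('side')
c=[cv2.resize(px[170:260,150:330],(480,240),interpolation=2),cv2.resize(s['pixels'][160:260,230:330],(320,320))]
o=np.zeros((320,800,3),np.uint8); o[:240,:480]=c[0]; o[:,480:]=c[1]
cv2.imwrite('pics/m2.png',o[...,::-1])
```

```text
(no output)
```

View pics/m2.png

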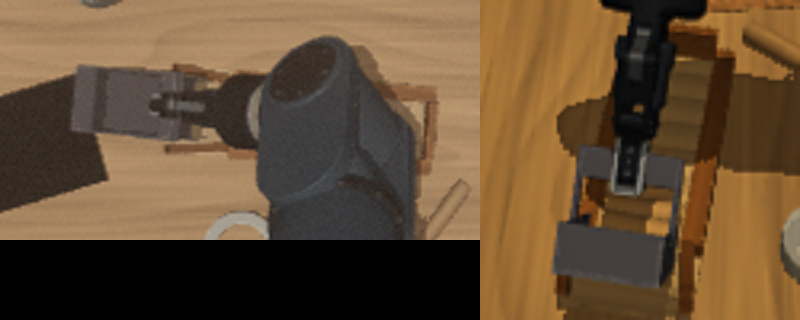

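Run:
```python
from h import *
p=np.array(r.current_tool_pos()); p[2]+=.03; r.move_linear(p,vel=.05)
p[2]+=.07; p+=U*.09; r.move_linear(p,vel=.1); print(r.current_t())
im=get('top'); s=get('side')
c=[cv2.resize(im['pixels'][170:260,150:330],(480,240),interpolation=2),cv2.resize(s['pixels'][160:260,230:330],(320,320))]
o=np.zeros((320,800,3),np.uint8); o[:240,:480]=c[0]; o[:,480:]=c[1]
cv2.imwrite('pics/m3.png',o[...,::-1])
```

```text
24.65
```

View pics/m3.png

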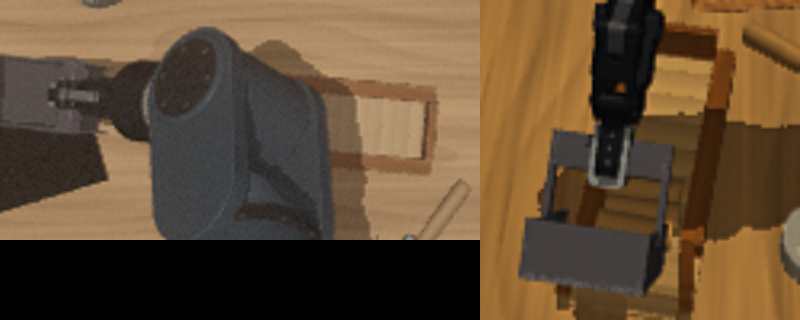

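Run:
```python
from h import *
p=np.array(r.current_tool_pos()); q=down(np.radians(194.3)).as_quat()
c=[.507,.368]
r.move_linear([*c,.20],q,vel=.15); r.move_linear([*c,.10],vel=.12); r.move_linear([*c,.0795],vel=.03)
r.sleep(.2); print(r.current_contact_force(),r.current_t()); r.set_gripper(.6); r.move_linear([*c,.22],vel=.2)
q=down(PHI).as_quat()
r.move_to([.49,.0,.32],q); im=get('wrist'); save(im,'w4.png'); print(r.current_t())
W=toR(pts(im)); z=W[...,2]
m=(abs(W[...,0])<.025)&(z>.02)&(z<.09)
for a in np.arange(-.12,.2,.008):
    k=m&(W[...,1]>=a)&(W[...,1]<a+.008); print(round(a*1000),k.sum(),z[k].max().round(3) if k.any() else '')
```

```text
[-0.46993434  0.50081528 -1.23152321] 27.8
30.575
-120 417 0.045
-112 0 
-104 0 
-96 0 
-88 0 
-80 0 
-72 0 
-64 0 
-56 0 
-48 0 
-40 0 
-32 0 
-24 0 
-16 0 
-8 0 
0 0 
8 0 
16 0 
24 0 
32 0 
40 0 
48 168 0.033
56 308 0.036
64 308 0.036
72 132 0.032
80 214 0.034
88 359 0.036
96 317 0.036
104 404 0.041
112 374 0.043
120 370 0.042
128 259 0.035
136 406 0.028
144 411 0.03
152 147 0.031
160 0 
168 0 
176 0 
184 0 
192 0
```

View pics/w4.png

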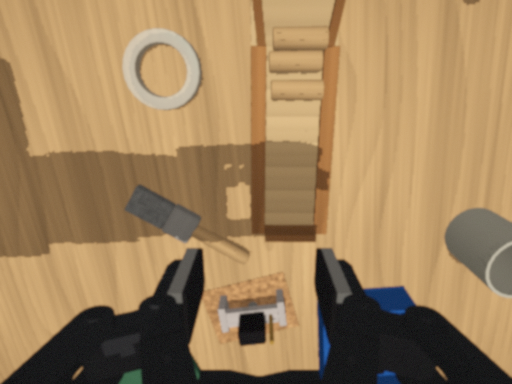

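```bash
cat > p.py <<'E'
from h import *
im=get('wrist'); W=pts(im); Rk=toR(W)
P,rc=comp(W,(abs(Rk[...,0])<.045)&(Rk[...,1]>.1)&(Rk[...,1]<.145)&(Rk[...,2]>.0375)&(Rk[...,2]<.06))
d=toR(P); print(d.min(0).round(4),d.max(0).round(4),d.mean(0).round(4),rc)
x=(d[:,0].min()+d[:,0].max())/2; ang=np.polyfit(d[:,0],d[:,1],1)[0]; y=np.median(d[:,1])-ang*(np.median(d[:,0])-x)
print(x,y,ang)
q=down(PHI+np.arctan(ang)).as_quat()
r.set_gripper(1.0)
r.move_to(rk(x,.119,.15),q); r.move_linear(rk(x,.119,.052),vel=.1); print(r.current_contact_force())
r.set_gripper(0,squeeze=30); print(r.current_opening(),r.current_finger_force())
r.move_linear(rk(x,.119,.13),vel=.1)
q=down(PHI).as_quat(); r.move_linear(rk(0,0,.12),q,vel=.15); r.move_linear(rk(0,0,.0445),vel=.06)
print(r.current_opening(),r.current_contact_force()); r.set_gripper(.85); r.move_linear(rk(0,0,.15),vel=.12)
r.move_to([.49,.03,.32],q); im=get('wrist'); save(im,'w5.png'); print(r.current_t())
W=toR(pts(im)); z=W[...,2]; m=(abs(W[...,0])<.04)&(abs(W[...,1])<.14)&(z>.028)&(z<.06)
n,l,s,c=cv2.connectedComponentsWithStats(m.astype(np.uint8))
for i in range(1,n):
    if s[i,4]>60: P=W[l==i]; print(s[i,4],((P.min(0)+P.max(0))/2).round(4),P[:,2].max().round(4),np.polyfit(P[:,0],P[:,1],1)[0].round(2))
E
python3 p.py
```

```text
[-0.0266  0.1086  0.0375] [0.0332 0.1275 0.0435] [0.0032 0.1175 0.0396] ((546.3145141601562, 119.91822052001953), (18.247140884399414, 59.585243225097656), 86.01948547363281)
0.0033199413381439103 0.11737901795781641 0.010790887680444354
[ 1.00121283  0.23739773 -0.03937757]
0.6883743667505338 30.4847913980484
0.6824281934174561 [-9.9122297  4.1301669 30.5566927]
38.8667
983 [-0.0001  0.0948  0.0326] 0.0372 0.02
912 [0.0027 0.0638 0.0325] 0.037 0.0
779 [ 0.002  -0.0005  0.0324] 0.0367 0.0
585 [-0.0003 -0.119   0.0363] 0.0446 0.0
```

View pics/w5.png

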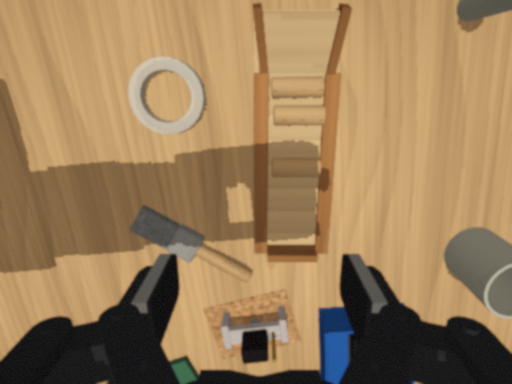

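```bash
cat > g1.py <<'E'
from h import *
r.set_gripper(.8)
r.move_to([.45,-.237,.26],down(np.radians(2)).as_quat())
im=get('wrist'); save(im,'w6.png'); W=pts(im); z=W[...,2]
near=(abs(W[...,0]-.46)<.07)&(abs(W[...,1]+.237)<.06)
P,rb=comp(W,near&(z>.07)&(z<.09)); print('block top',rb,np.median(P[:,2]))
P,rc=comp(W,near&(z>.025)&(z<.09)); print('gauge',rc)
ang=rc[2] if rc[1][0]>rc[1][1] else rc[2]-90
assert 85<max(rc[1])<100
c=np.array(rc[0])/1000; q=down(np.radians(ang)).as_quat()
r.move_linear([*c,.13],q,vel=.2); r.move_linear([*c,.064],vel=.1); r.set_gripper(0,squeeze=50); print(r.current_opening(),r.current_finger_force(),r.current_t())
r.move_linear([*c,.18],vel=.15); f0=np.array(r.current_contact_force()); print(f0)
q=down(PHI-np.pi/2).as_quat()
r.move_to(rk(0,.093,.18),q); r.move_linear(rk(0,.093,.10),vel=.12)
r.sleep(.2); f0=np.array(r.current_contact_force()); print(f0)
for h in (.084,.083,.082,.0815,.081,.0805):
    r.move_linear(rk(0,.093,h),vel=.03); f=np.array(r.current_contact_force())-f0; print(h,f.round(2))
    if f[2]>5: break
r.set_gripper(.5); r.sleep(.5); print(r.current_t())
im=get('side'); save(im,'s5.png'); W=toR(pts(im)); k=(abs(W[...,0])<.06)&(abs(W[...,1]-.093)<.03)&(W[...,2]<.11)
E
python3 g1.py && python3 -c "
import cv2
a=cv2.imread('pics/s5.png')[120:300,210:390]; cv2.imwrite('pics/s5c.png',cv2.resize(a,(600,600)))"
```

```text
block top ((459.0338439941406, -241.26393127441406), (36.01983642578125, 25.617013931274414), 3.8528614044189453) 0.078009100636242
gauge ((458.728271484375, -239.2895050048828), (93.8989028930664, 39.68730926513672), 2.2698252201080322)
0.2530525037575092 51.193286776542664 42.3083
[-1.628079    0.35394629 -2.16239642]
[ 0.48714857 -0.01163365 -1.5923932 ]
0.084 [-5.92 -0.78 14.11]
47.075
```

View pics/s5c.png

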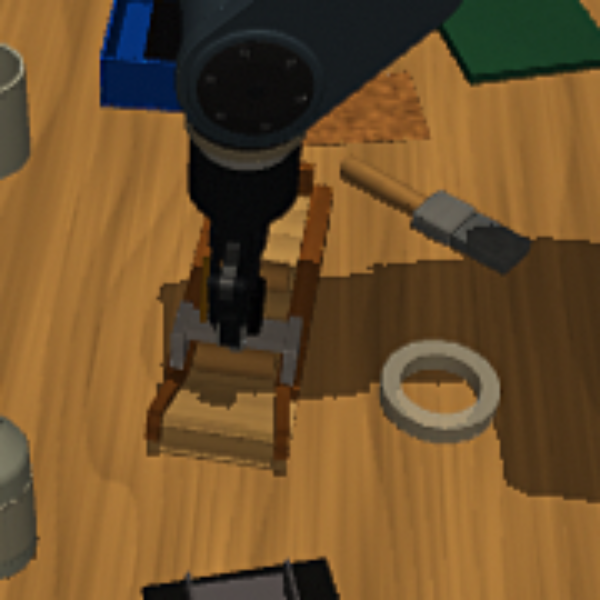

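```bash
cat > g2.py <<'E'
from h import *
import sys
y=float(sys.argv[1])
p=np.array(r.current_tool_pos()); r.move_linear([p[0],p[1],.16],vel=.15)
r.move_to(rk(-.03,y-.0,.25),down(PHI-np.pi/2).as_quat())
im=get('wrist'); save(im,'w7.png'); Wd=pts(im); W=toR(Wd); z=W[...,2]
near=(abs(W[...,0])<.07)&(abs(W[...,1]-y)<.05)
for n,lo,hi in(('block',.085,.11),('bridge',.045,.065)):
    k=near&(z>lo)&(z<hi); P=W[k]; A=np.c_[P[:,:2]-P[:,:2].mean(0),np.ones(len(P))]
    c=np.linalg.lstsq(A,P[:,2],rcond=None)[0]; 
    print(n,len(P),'z',np.median(P[:,2]).round(4),'slope',c[:2].round(3),((P.min(0)+P.max(0))/2).round(4),P.min(0).round(4),P.max(0).round(4))
W2=W.copy(); P,rc=comp(W,near&(z>.045)&(z<.11)); print(rc)
# leg tops/rail neighbourhood
for a in np.arange(.06,.15,.006):
    for s in(-1,1):
        k=(abs(W[...,0]*s-.040)<.006)&(abs(W[...,1]-a)<.003)&(z<.05)&(z>0)
        print(round(a,3),s,k.sum(),np.median(z[k]).round(4) if k.any() else '',end=' | ')
    print()
E
python3 g2.py .093
```

```text
block 1356 z 0.0964 slope [-0.014  0.133] [0.0054 0.0832 0.0975] [-0.0182  0.0702  0.085 ] [0.029  0.0962 0.1099]
bridge 1853 z 0.0551 slope [0.001 0.067] [-0.0002  0.089   0.0551] [-0.0469  0.0687  0.0452] [0.0464 0.1093 0.065 ]
((-0.24109268188476562, 88.95046997070312), (93.3226547241211, 40.58302307128906), 0.046683911234140396)
0.06 -1 59 0.0194 | 0.06 1 78 0.0193 | 
0.066 -1 56 0.0192 | 0.066 1 46 0.0193 | 
0.072 -1 44 0.0325 | 0.072 1 12 0.0195 | 
0.078 -1 1 0.0473 | 0.078 1 0  | 
0.084 -1 0  | 0.084 1 0  | 
0.09 -1 0  | 0.09 1 0  | 
0.096 -1 0  | 0.096 1 0  | 
0.102 -1 34 0.0317 | 0.102 1 6 0.0343 | 
0.108 -1 65 0.0296 | 0.108 1 13 0.0227 | 
0.114 -1 66 0.0238 | 0.114 1 78 0.0238 | 
0.12 -1 69 0.0258 | 0.12 1 87 0.0259 | 
0.126 -1 77 0.0276 | 0.126 1 79 0.0282 | 
0.132 -1 81 0.03 | 0.132 1 88 0.0302 | 
0.138 -1 81 0.0318 | 0.138 1 81 0.0322 | 
0.144 -1 80 0.034 | 0.144 1 85 0.0342 |
```

View pics/w7.png

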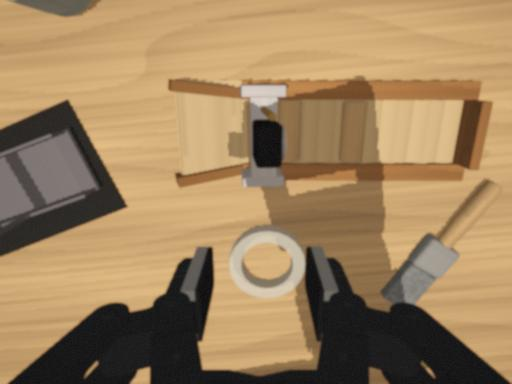

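```bash
cat > g3.py <<'E'
from h import *
import sys
y0,z0,y1=map(float,sys.argv[1:4])
q=down(PHI-np.pi/2).as_quat()
r.set_gripper(.7)
r.move_to(rk(0,y0,.15),q); r.move_linear(rk(0,y0,z0),vel=.1); r.set_gripper(0,squeeze=50); print(r.current_opening(),r.current_contact_force())
r.move_linear(rk(0,y0,z0+.035),vel=.06)
r.move_linear(rk(0,y1,z0+.035),vel=.1); r.sleep(.3); f0=np.array(r.current_contact_force())
for h in np.arange(.0855,.0785,-.0007):
    r.move_linear(rk(0,y1,h),vel=.03); r.sleep(.1); f=np.array(r.current_contact_force())-f0; print(round(h,4),f.round(2))
    if f[2]>4: break
r.set_gripper(.5); r.sleep(.6); print(r.current_t())
E
python3 g3.py .0875 .084 .0885 && python3 g2.py .0885 | head -3
```

```text
0.2515566381092614 [ 0.17682703  0.97033162 -1.12901776]
0.0855 [-1.05 -0.11  0.07]
0.0848 [ 0.06 -0.5   0.86]
0.0841 [ 0.14 -0.51  0.3 ]
0.0834 [-0.38 -0.02  0.18]
0.0827 [-1.09  0.44  4.83]
55.3333
block 1318 z 0.095 slope [-0.009  0.141] [0.0057 0.0862 0.0973] [-0.0175  0.0732  0.0851] [0.0289 0.0991 0.1096]
bridge 1722 z 0.0533 slope [0.004 0.001] [-0.0002  0.0884  0.0551] [-0.0468  0.0686  0.0459] [0.0464 0.1082 0.0643]
((-0.20008087158203125, 88.41166687011719), (93.19327545166016, 39.49422836303711), 0.08290796726942062)
```

```bash
python3 g3.py .0884 .082 .000 && python3 g2.py .0 | head -3
python3 - <<'E'
from h import *
im=get('side'); cv2.imwrite('pics/s8.png',cv2.resize(im['pixels'][120:280,230:350,::-1],(450,600)))
E
```

```text
0.24770909274659475 [-0.87818349  0.02999388  6.26064752]
0.0855 [ 0.07 -0.36  0.95]
0.0848 [ 0.87 -0.27  0.47]
0.0841 [ 0.71 -0.86  0.01]
0.0834 [1.38 0.37 0.85]
0.0827 [ 0.28 -0.6   0.93]
0.082 [-1.46  0.41  8.4 ]
64.6417
block 1311 z 0.0951 slope [-0.012  0.137] [ 0.0055 -0.0024  0.0975] [-0.0176 -0.0154  0.085 ] [0.0287 0.0106 0.1099]
bridge 1717 z 0.0534 slope [ 0.004 -0.002] [-0.0002 -0.0002  0.0551] [-0.0468 -0.0199  0.0454] [0.0464 0.0196 0.0648]
((-0.21050262451171875, -0.21147727966308594), (93.22554779052734, 39.4053840637207), 0.12379063665866852)
```

View pics/s8.png

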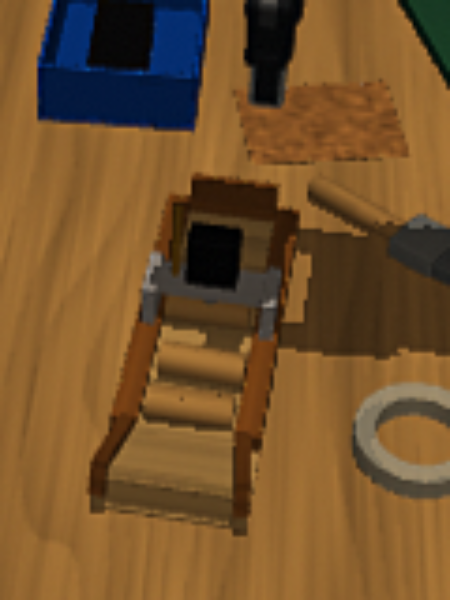

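```bash
cat > pin.py <<'E'
from h import *
import sys
y=float(sys.argv[1])
im=get('wrist'); W=toR(pts(im)); px=im['pixels'].astype(int)
m=(px[...,0]-px[...,2]>45)&(W[...,2]>.045)&(W[...,2]<.12)&(abs(W[...,1]-y)<.03)&(abs(W[...,0])<.05)
P=W[m]; print('pin',m.sum(),np.median(P,0).round(4),np.percentile(P[:,2],[5,50,90,97]).round(4) if len(P) else '')
E
python3 pin.py 0; python3 g3.py 0 .082 .0895 && python3 g2.py .0895 | head -3; python3 pin.py .0895
```

```text
pin 113 [ 2.610e-02 -1.000e-04  1.038e-01] [0.0527 0.1038 0.1152 0.1159]
0.2519174276206837 [-0.89432418  0.06794799  5.85489934]
0.0855 [0.95 0.87 0.53]
0.0848 [0.84 0.04 0.75]
0.0841 [1.69 0.75 0.93]
0.0834 [ 0.99 -1.02  1.25]
0.0827 [0.97 0.61 0.61]
0.082 [-1.76 -0.39  8.52]
74.0583
block 1326 z 0.095 slope [-0.016  0.138] [0.0048 0.0871 0.0971] [-0.0188  0.0741  0.0853] [0.0284 0.1001 0.109 ]
bridge 1688 z 0.0533 slope [ 0.003 -0.006] [-0.0002  0.0891  0.0551] [-0.0469  0.069   0.0454] [0.0464 0.1091 0.0647]
((-0.21596908569335938, 89.06719970703125), (93.23700714111328, 39.80836486816406), 0.17274026572704315)
pin 102 [0.0255 0.0893 0.1133] [0.0536 0.1133 0.1153 0.1155]
```

```bash
python3 g3.py .0892 .082 .000 | tail -1 && python3 g2.py .0 | head -3; python3 pin.py 0
python3 - <<'E'
from h import *
q=down(PHI-np.pi/2).as_quat(); r.set_gripper(.7)
r.move_to(rk(0,0,.15),q); r.move_linear(rk(0,0,.082),vel=.1); r.set_gripper(0,squeeze=50)
r.move_linear(rk(0,0,.16),vel=.12); q=down(np.radians(2.3)).as_quat(); c=[.456,-.245]
r.move_to([*c,.16],q); r.move_linear([*c,.08],vel=.12); r.sleep(.2); f0=np.array(r.current_contact_force())
for h in np.arange(.068,.0615,-.0007):
    r.move_linear([*c,h],vel=.03); r.sleep(.1); f=r.current_contact_force()[2]-f0[2]
    if f>4: break
print(h,f); r.set_gripper(.6); r.sleep(.2); r.move_linear([*c,.25],vel=.15)
im=get('wrist'); W=pts(im); z=W[...,2]; near=(abs(W[...,0]-.456)<.07)&(abs(W[...,1]+.245)<.06)
P,rc=comp(W,near&(z>.025)&(z<.09)); print('gauge',rc,P[:,2].max()); P,rc=comp(W,near&(z>.07)&(z<.085)); print(np.median(P[:,2]))
P,rc=comp(W,near&(z>.03)&(z<.045)); A=np.c_[P[:,:2]-P[:,:2].mean(0),np.ones(len(P))]; print('slope',np.linalg.lstsq(A,P[:,2],rcond=None)[0])
r.move_to([.42,.16,.36],down(PHI).as_quat()); save(get('top'),'t9.png')
r.move_to([.49,.03,.32],down(PHI).as_quat())
im=get('wrist'); W=toR(pts(im)); z=W[...,2]; m=(abs(W[...,0])<.04)&(abs(W[...,1])<.11)&(z>.028)&(z<.06)
n,l,s,c=cv2.connectedComponentsWithStats(m.astype(np.uint8))
for i in range(1,n):
    if s[i,4]>60: P=W[l==i]; print('roller',((P.min(0)+P.max(0))/2).round(4),P[:,2].max().round(4),np.polyfit(P[:,0],P[:,1],1)[0].round(2))
r.move_to([.45,.36,.33],down(np.radians(194)).as_quat()); im=get('wrist'); W=pts(im); z=W[...,2]; near=(abs(W[...,0]-.51)<.12)&(abs(W[...,1]-.366)<.12)
P,rc=comp(W,near&(z>.055)&(z<.1)); print('handle',rc,np.median(P[:,2]),P[:,2].std()); save(im,'w9.png'); print(r.current_t())
im=get('top'); t=get('wrist'); cv2.imwrite('pics/f.png',np.hstack([cv2.imread('pics/t9.png')[100:340,100:430],cv2.resize(t['pixels'][...,::-1],(320,240))]))
E
```

```text
83.425
block 1326 z 0.095 slope [-0.017  0.128] [ 0.0047 -0.0023  0.0969] [-0.0187 -0.0153  0.0852] [0.0282 0.0107 0.1086]
bridge 1680 z 0.0533 slope [-0.     0.001] [-0.0003 -0.0001  0.0549] [-0.0469 -0.0198  0.045 ] [0.0463 0.0196 0.0648]
((-0.27666473388671875, -0.16373252868652344), (93.14063262939453, 39.461734771728516), 0.08822893351316452)
pin 109 [ 2.480e-02 -1.000e-04  1.079e-01] [0.0536 0.1079 0.1152 0.1154]
0.06519999999999998 7.908335914443148
gauge ((455.2208251953125, -245.54934692382812), (94.19207000732422, 39.317203521728516), 2.2761168479919434) 0.08959356690592718
0.07803728761200651
slope [-0.05514103 -0.00688731  0.03639075]
roller [-0.0003  0.0956  0.0325] 0.0371 0.02
roller [-0.0024  0.0634  0.0324] 0.0368 -0.02
roller [ 0.0017 -0.0004  0.0322] 0.0364 0.0
handle ((506.66778564453125, 367.8871154785156), (73.79716491699219, 13.41524887084961), 13.995253562927246) 0.08606421114318133 0.005275578900004965
97.25
```

View pics/f.png

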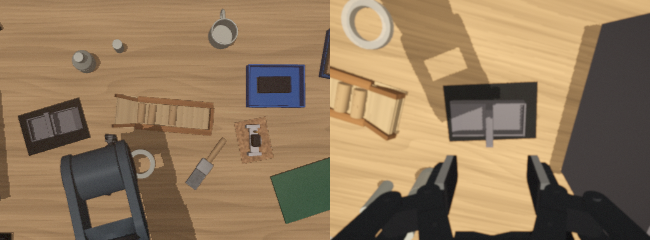

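```bash
python3 -c "
from h import *
print(r.hand_in())"
```

```text
the job is handed in; nothing more can be done
None
```

The job is handed in at about 97 s, with no verdict returned: the three rollers lie in grooves 1, 2 and 4 (one moved by hand after the pour), the gauge stood level over grooves 1 and 4 and is back on the cork mat, the eraser is in the bin, and the empty scoop is on its mat.

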